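Post the exposed film magazine through the chute flap

ROBOT

A 6-joint arm with a two-finger parallel gripper is mounted at the origin on the work surface. World frame = base frame: x ahead of the robot, y to its left, z up, the work surface at z = 0. Lengths are in mm, angles in degrees, forces in N, time in s.
With the tool pointing down it reaches from about 375 to 900 mm from the base axis. Payload 3.1 kg.
Tool frame: the origin (TCP) lies between the finger pads; the fingertips stand 25 mm ahead of it and the grasp point (between the pads) lies 6 mm ahead of it; z points along the fingers, y is the line along which they close (so a half turn about z gives the same grasp; the last joint's range is limited). The gripper opens to 87 mm and grips with 3 to 60 N. Pads are 19 mm wide; open, the fingers measure 117 mm over their backs; the gripper's body (75 mm by 190 mm) begins 51 mm behind the grasp point.
Start: joints at [55.262, 30.224, 82.088, -0, 67.689, -10.227], TCP at [259.252, 568.67, 247.548] pointing down, gripper open.
Joint ranges: [-176.69, 176.69], [-43.24, 126.21], [12.49, 139.97], [-82, 262], [0, 151.66], [-163.58, 163.58]. Speed limits (degrees/s): [159.86, 159.86, 180, 180, 180, 180].

INTERFACE

Orientations are given as [roll, pitch, yaw] about the fixed x, y, z axes, in that order (R = Rz(yaw) Ry(pitch) Rx(roll)).
In Python, from station import monitor, imaging, job_done, finder gives the robot as it stands. The module is installed in compiled form; this text tells all that it offers.
- The arm moves only by the shell command python3 -m crank 'ROWS'. ROWS is JSON, a list of rows, each an object of numbers: "hand": the finger opening in mm, from 0 to 87; "tx", "ty", "tz": the shift along the world's x, y, z in mm; "yaw": the turn about the world's z in degrees. A call has 1 to 8 rows; each row is the pose to reach, as a shift and turn from the pose commanded when the call began; what a row does not reach only later rows make up. A row lasts 1/12 s, in which the tool goes at most 41.7 mm and 7.16 degrees, less where a joint would pass 70% of its speed; a pose out of reach is approached as far as the arm can. A call with a gripper value outside its range is refused whole. The fingers move at their own pace and stop on an object; the grip force is fixed at half the most. Time passes only in rows, so rows that repeat a pose let the fingers close. It gives the time, the measured TCP pose, the force, the opening and the grip force at its end, in the units of the state.
- monitor.observe(): the state, without advancing time (a new reading comes with each control period).
- imaging.read_camera(name): name is "scene" or "top" or "wrist"; returns (picture, depth): 420x560x3 uint8, red, green, blue; 420x560 float32, mm along the optical axis (not along the pixel's ray), 0 where there is no reading.
- imaging.camera_model(name): a dict with "fx", "fy", "cx", "cy" (pixels), "rvec" (rotation vector, rad) and "tvec" (3), from world to camera coordinates, as OpenCV has them. Camera axes: x right, y down, z forward; pixel columns grow to the right and rows downward; lengths in mm; the calibration is good to about 2 mm. A picture is of the moment at which its call begins: read the wrist's pose just before it. camera_model takes no time and is no camera call; for the wrist camera it gives the pose at the moment of the call.
- job_done(): hands the job in; it is judged then, once.
Trained networks look in the newest picture that a camera, given by its name, has taken for a name from the list of things; names that differ only in an ending like _2 or _b are one class to them, and where a whole thing is asked for, a point or a joint stands for the part that bears it (a point fixed in the world has none). Each returns a list of dicts, best first, with "score" (0 to 1); they miss things now and then, are a little off and sometimes report something else, mostly with a low value. They report only what shows in the picture. A call takes as long as a camera call. They do not tell look-alikes from the thing itself.
- finder.boxes_of(camera, thing): "location" ([x, y, z] in mm, in world coordinates, good to about 4 mm: the middle of the surface that is visible of it).
- finder.masks_of(camera, thing): "region" (420x560 bool, what is visible of it).
The state is a dict: "clock": time; "qpos": joint angles; "joint_velocities": joint speeds; "effort": joint torques, N m; "ee_pos": TCP position; "ee_rot": TCP orientation; "contact_force": force on the tool from outside, world axes, zero at the start; "wrist_torque": the same for the moment, N m; "width": opening from 0.0 (shut) to 1.0 (fully open); "gripper_force": force on a finger pad.
Only numpy, scipy, OpenCV 4.12 (cv2) and the standard library are available. Lean on these libraries where they do the work, as an engineer would, in place of code of your own. Each camera call takes 0.05 s, during which the arm holds its last target. There are 200 camera calls.

TASK

Push the red-tagged (exposed) film magazine along its lane and through the yellow gravity flap of the film drop chute until it drops into the catch tray behind, then draw your fingers back out so that the flap swings shut. Only push the magazine, do not lift it; leave the white-tagged magazine and everything else on the table where it is.

Things in the scene. Friction and masses are not known exactly. Their poses are not given: they have to be found in the camera images.
- chute: Film drop chute, fixed. Origin on the table (z = 0) under the middle of the mouth's front face; x points into the chute (push direction), y across, z up. Flat loading deck 80 mm above the table, from x = -200 to +50 mm. Two lanes centred on y = +52 and -52 mm, each 96 mm wide, parted by a rib 8 mm wide and high; outer fences 18 mm high. Rib and fences end at the mouth.
- header (a point): Middle of the underside of the red header bar across the mouth: chute x = 0 to 10 mm, 65 to 73 mm above the deck, nothing above it. Posts 12 mm wide at y = +-105 mm. Fingers can follow a part in under it if they lean back, tips forward (30 degrees lets them 25 mm in). Behind it amber cheeks at y = +-107 mm, 68 mm above the deck, to x = 87 mm; no roof.
- deck_end (a point): Middle of the deck's far edge, 50 mm behind the mouth's front face, 80 mm above the table. A magazine tips off once its centre is past this edge, its rear face then 5 mm inside the mouth, so the fingertips must follow it in 5 to 20 mm under the header. Beyond it a 55 degree steel ramp on which it slides down by itself.
- tray (a point): Middle of the catch tray's floor at the foot of the ramp: 147 mm long, 208 mm wide, 6 mm above the table, open on top, walls 60 mm high.
- flap (a joint): Yellow plastic flap 192 mm wide, 58 mm high, 30 g, across both lanes, hung from a hinge at chute x = 6 mm, 63 mm above the deck; 0 rad = hanging shut, grows as its lower edge swings inwards (+x of the chute), stop at 1.5 rad. Its weight alone shuts it; a fraction of a newton opens it, and a magazine pushed against it opens it.
- flap_edge (a point): Middle of the flap's lower edge (4 mm above the deck when shut).
- mag_red_c (a point): Centre of the exposed film magazine: a loose flat black box 90 mm long (its x, roughly along the lane), 76 mm wide (y), 30 mm high (z), about 0.3 kg, with an aluminium line round it and a red tag on its top. It lies flat on the deck in one of the two lanes, before the flap, its centre 15 mm above the deck. It slides on the deck with ordinary friction (a few newtons).
- mag_white_c (a point): Centre of the unexposed magazine, the same box but with a white tag, lying in the other lane. To be left alone.
- stop_bottle: Bystander, to be left alone: brown glass bottle, 68 mm across, 170 mm high; origin under its middle on the table.
- beaker: Bystander, to be left alone: clear beaker, 72 mm across, 90 mm high; origin under its middle on the table.
- film_can: Bystander, to be left alone: black film can, 32 mm across, 52 mm high; origin under its middle on the table.
- focuser: Bystander, to be left alone: black focusing magnifier, 75 x 50 mm, about 105 mm high; origin under its middle on the table.
- tongs: Bystander, to be left alone: wooden print tongs with blue ends lying flat, 215 mm long (along x), 12 mm high; origin under its middle on the table.
- fixer_jar: Bystander, to be left alone: white jar with a red lid, 60 mm across, 110 mm high; origin under its middle on the table.
Things that resemble listed ones, but are neither listed nor needed, are in the scene too. Leave any green look-alike of the part that bears mag_red_c alone.

How it is judged (in metres and radians):
On the way, in this order (a step that is already met when the one before it is completed fails the run):
1. the red-tagged magazine, still on the deck, is pushed half-way through the mouth and holds the flap open (value of joint flap above 0.3 rad and x of mag_red_c in the frame of chute between 0 and 0.075 m and height (world z) of mag_red_c above 0.085 m), for 0.05 s.
2. the red-tagged magazine has dropped into the catch tray (x of mag_red_c in the frame of chute between 0.08 and 0.25 m and y of mag_red_c in the frame of chute between -0.105 and 0.105 m and height (world z) of mag_red_c below 0.065 m), for 0.1 s.
At the end, for the whole second after the job is handed in: The red-tagged magazine lies at rest in the catch tray (its centre more than 80 mm behind the mouth and below 65 mm), the flap hangs shut within 0.08 rad, and the white-tagged magazine is within 10 mm of where it was (all of step 2 and linear speed of mag_red below 0.02 m/s and value of joint flap below 0.08 rad and distance of mag_white_c from where it was at the start of the episode below 0.01 m); the robot touches nothing.
It fails at once if the red-tagged magazine is lifted (15 mm or more off the deck) (height (world z) of mag_red_c above 0.11 m).
It fails at once if the white-tagged magazine is moved by more than 10 mm (distance of mag_white_c from where it was at the start of the episode above 0.01 m).
It fails at once if a bystander (bottle, jar, beaker, film can, magnifier or tongs) is moved by more than 20 mm (distance of any of stop_bottle, beaker, film_can, focuser, tongs, fixer_jar from where it was at the start of the episode above 0.02 m).
It also fails if it takes over 35 s, if anything falls off the work surface, if the arm or the gripper's body presses on something with over 40 N, if the wrist force passes 120 N, or if a joint passes its speed limit or range.

## Working session

There is one attempt and no reset: what is moved stays moved. The work goes in short steps, Python scripts to look and compute and a shell command to move; the robot and the scene stay as the last step left them, time stands still between calls to the robot, and variables do not carry over. Pictures are saved under pics/ and viewed, at most 10 in all, crops included, and the job is handed in when it is done.

```bash
mkdir -p pics
cat > h.py <<'E'
import numpy as np, cv2
from station import monitor, imaging, job_done, finder
def save(n,img): cv2.imwrite('pics/'+n,cv2.cvtColor(img,cv2.COLOR_RGB2BGR))
def world(cam,d,u,v):
    m=imaging.camera_model(cam); R=cv2.Rodrigues(np.array(m['rvec'],float))[0]; t=np.array(m['tvec'],float).ravel()
    u=np.atleast_1d(u);v=np.atleast_1d(v);z=d[v,u]
    p=np.stack([(u-m['cx'])/m['fx']*z,(v-m['cy'])/m['fy']*z,z])
    return (R.T@(p-t[:,None])).T
def pix(cam,P):
    m=imaging.camera_model(cam)
    return cv2.projectPoints(np.array(P,float).reshape(-1,1,3),np.array(m['rvec'],float),np.array(m['tvec'],float),np.array([[m['fx'],0,m['cx']],[0,m['fy'],m['cy']],[0,0,1]],float),None)[0].reshape(-1,2)
E
python3 - <<'E'
from h import *
ims=[]
for c in('top','scene'):
    im,d=imaging.read_camera(c); save(c+'.png',im); np.save(c+'.npy',d)
    for t in('mag_red_c','mag_white_c','chute','flap','stop_bottle','beaker','film_can','focuser','tongs','fixer_jar'):
        r=finder.boxes_of(c,t)
        print(c,t,[(np.round(x['location']),round(x['score'],2),pix(c,x['location']).round().tolist()) for x in r[:4]])
s=monitor.observe();print(s['clock'],s['ee_pos'],s['ee_rot'],s['contact_force'])
E
```

```text
top mag_red_c [(array([611., -88., 111.]), 0.95, [[301.0, 181.0]]), (array([797., 134.,  28.]), 0.72, [[202.0, 114.0]]), (array([347., -60.,  27.]), 0.71, [[291.0, 311.0]]), (array([ 291., -265.,   31.]), 0.71, [[389.0, 336.0]])]
top mag_white_c [(array([507., -91., 113.]), 0.93, [[304.0, 230.0]]), (array([608., -87., 112.]), 0.24, [[301.0, 182.0]]), (array([ 434., -410.,    8.]), 0.19, [[450.0, 267.0]])]
top chute [(array([580.,  66.,  78.]), 0.9, [[229.0, 201.0]])]
top flap []
top stop_bottle [(array([746.,   5., 113.]), 0.92, [[256.0, 120.0]])]
top beaker [(array([ 717., -255.,   54.]), 0.79, [[375.0, 138.0]])]
top film_can [(array([ 450., -280.,   55.]), 0.67, [[394.0, 259.0]])]
top focuser [(array([ 646., -357.,    8.]), 0.65, [[418.0, 174.0]])]
top tongs [(array([ 429., -409.,    6.]), 0.83, [[449.0, 269.0]])]
top fixer_jar [(array([ 761., -116.,  111.]), 0.64, [[312.0, 112.0]])]
scene mag_red_c [(array([630., -87., 113.]), 0.92, [[274.0, 245.0]]), (array([ 305., -259.,   25.]), 0.83, [[188.0, 201.0]]), (array([336., -56.,  32.]), 0.62, [[264.0, 196.0]]), (array([811., 122.,  2
[... 201 characters left out ...]
36, [[180.0, 236.0]])]
scene flap [(array([569.,  16., 107.]), 0.69, [[314.0, 222.0]])]
scene stop_bottle [(array([785.,  -2.,  99.]), 0.59, [[338.0, 301.0]]), (array([598.,  75.,  77.]), 0.55, [[343.0, 237.0]])]
scene beaker [(array([ 722., -248.,   62.]), 0.93, [[198.0, 311.0]])]
scene film_can [(array([ 461., -285.,   33.]), 0.66, [[179.0, 236.0]])]
scene focuser [(array([ 665., -357.,   42.]), 0.84, [[141.0, 305.0]])]
scene tongs [(array([ 448., -411.,   11.]), 0.92, [[127.0, 247.0]])]
scene fixer_jar [(array([ 796., -118.,   84.]), 0.95, [[275.0, 323.0]])]
1.1 [259.23103303 568.68987676 247.58886987] [ 1.79995771e+02 -6.66923435e-04  1.55491516e+02] [ 0.31270636 -0.73953844 -0.13507362]
```

View pics/top.png

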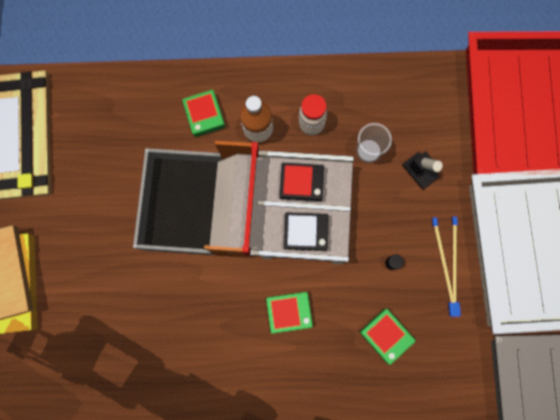

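View pics/scene.png

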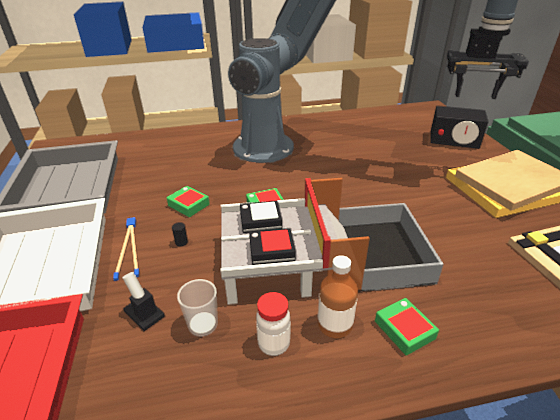

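The four red-tag candidates in the top picture are (301,181), (202,114), (291,311) and (389,336). Only (301,181) is a black box on the deck, in the far lane. The other three are green boxes on the table. I'll confirm that in a crop and measure the geometry.

Run:
```python
from h import *
im=cv2.cvtColor(cv2.imread('pics/top.png'),cv2.COLOR_BGR2RGB);d=np.load('top.npy')
c=im[70:270,120:410]; save('crop.png',cv2.resize(c,None,fx=2.7,fy=2.7,interpolation=cv2.INTER_CUBIC))
V,U=np.mgrid[0:420,0:560]; W=world('top',d,U.ravel(),V.ravel()).reshape(420,560,3); ok=d>0
r=(im[...,0]>120)&(im[...,1]<60)&(im[...,2]<60)&ok
def rect(n,P):
    q=cv2.minAreaRect(P[:,:2].astype(np.float32)); print(n,len(P),'mean',P.mean(0).round(1),'rect',np.round(q[0],1),np.round(q[1],1),round(q[2],1))
hd=r&(W[...,2]>138)&(W[...,2]<165)&(U>235)&(U<265); rect('header',W[hd])
v,_,_=np.linalg.svd(np.cov(W[hd][:,:2].T)); print('hdr dir',v[:,0])
tag=r&(U>275)&(U<330)&(V>155)&(V<210)&(W[...,2]>100); rect('redtag',W[tag])
for n in('mag_red_c','mag_white_c','chute','stop_bottle','fixer_jar'):
    if n=='mag_red_c': imaging.read_camera('top')
    m=finder.masks_of('top',n)[0]['region']&ok
    P=W[m]; print(n,np.percentile(P[:,2],[5,50,95,100]).round())
    if n[:3]=='mag': rect(n,P[abs(P[:,2]-110)<6])
    elif n!='chute':
        rect(n,P); rect(n+' top',P[P[:,2]>np.percentile(P[:,2],97)-8])
box=(U>255)&(U<355)&(V>145)&(V<265)&ok
fe=box&(abs(W[...,2]-98)<4)&(im.min(-1)>150); rect('fences98',W[fe]); 
dk=box&(abs(W[...,2]-80)<4); rect('deck',W[dk])
```

```text
header 405 mean [578.9  14.4 154. ] rect [574.4  16.8] [ 12.4 221.4] 84.5
hdr dir [-0.99574488  0.09215275]
redtag 834 mean [613.2 -80.2 112. ] rect [613.7 -80.2] [58.6 64.1] 84.9
mag_red_c [27. 31. 35. 39.]
mag_red_c 0 mean [nan nan nan] rect [0. 0.] [0. 0.] 0.0
mag_white_c [107. 112. 115. 118.]
mag_white_c 1599 mean [507.3 -93.3 111.5] rect [508.1 -93.4] [89.9 76.5] 86.0<stdin>:7: RuntimeWarning: Mean of empty slice.
  ret = um.true_divide(
Traceback (most recent call last):
IndexError: list index out of range
```

View pics/crop.png

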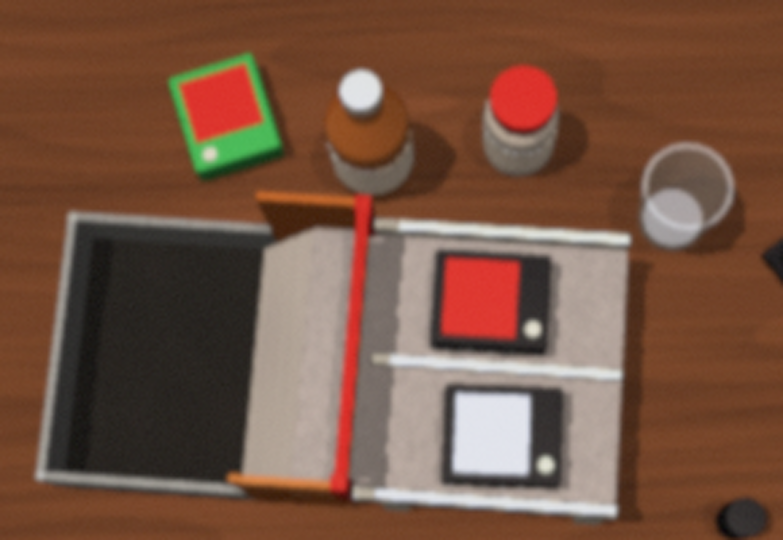

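The crop confirms it: the black box with the red tag lies in the far lane at crop (490,300), the white-tagged one is below it at (505,435), and the green look-alike is off the chute at (225,115). The push direction is about (0.094, 0.996). The interface has no tilt, so the fingers stay vertical. I'll push briskly and let the magazine's momentum carry it the last centimetres. First I move behind the magazine, up high.

```bash
python3 -m crank '[{"tx":346,"ty":-732,"yaw":-71,"hand":45},{"tx":346,"ty":-732,"yaw":-71,"hand":45},{"tx":346,"ty":-732,"yaw":-71,"hand":45},{"tx":346,"ty":-732,"yaw":-71,"hand":45},{"tx":346,"ty":-732,"yaw":-71,"hand":45},{"tx":346,"ty":-732,"yaw":-71,"hand":45},{"tx":346,"ty":-732,"yaw":-71,"hand":45},{"tx":346,"ty":-732,"yaw":-71,"hand":45}]'
```

```text
invalid input
```

```bash
python3 -m crank '[{"hand":45,"tx":15,"ty":-35,"tz":0,"yaw":-7},{"hand":45,"tx":30,"ty":-70,"tz":0,"yaw":-14},{"hand":45,"tx":45,"ty":-105,"tz":0,"yaw":-21},{"hand":45,"tx":60,"ty":-140,"tz":0,"yaw":-28},{"hand":45,"tx":75,"ty":-175,"tz":0,"yaw":-35},{"hand":45,"tx":90,"ty":-210,"tz":0,"yaw":-42},{"hand":45,"tx":105,"ty":-245,"tz":0,"yaw":-49},{"hand":45,"tx":120,"ty":-280,"tz":0,"yaw":-56}]'
```

```text
clock: 1.97
ee_pos: [379.7, 287.1, 247.8]
ee_rot: [180.0, -0.0, 99.2]
contact_force: [1.2, -0.6, 0.5]
width: 0.539
gripper_force: 0.0
```

```bash
python3 -m crank '[{"hand":45,"tx":18,"ty":-36,"tz":0,"yaw":-5},{"hand":45,"tx":36,"ty":-72,"tz":0,"yaw":-10},{"hand":45,"tx":54,"ty":-108,"tz":0,"yaw":-15},{"hand":45,"tx":72,"ty":-144,"tz":0,"yaw":-15},{"hand":45,"tx":90,"ty":-180,"tz":0,"yaw":-15},{"hand":45,"tx":108,"ty":-216,"tz":0,"yaw":-15},{"hand":45,"tx":126,"ty":-252,"tz":0,"yaw":-15},{"hand":45,"tx":144,"ty":-288,"tz":0,"yaw":-15}]' && python3 -m crank '[{"hand":45,"tx":18,"ty":-36,"tz":0,"yaw":0},{"hand":45,"tx":36,"ty":-72,"tz":0,"yaw":0},{"hand":45,"tx":54,"ty":-108,"tz":0,"yaw":0},{"hand":45,"tx":72,"ty":-144,"tz":0,"yaw":0},{"hand":45,"tx":80,"ty":-170,"tz":0,"yaw":0},{"hand":45,"tx":80,"ty":-170,"tz":0,"yaw":0}]'
python3 - <<'E'
from h import *
print(monitor.observe()['ee_pos'])
im,d=imaging.read_camera('wrist'); save('w1.png',im); np.save('w1.npy',d)
m=imaging.camera_model('wrist'); R=cv2.Rodrigues(np.array(m['rvec'],float))[0]; print('cam at',-R.T@np.array(m['tvec'],float).ravel())
for t in('mag_red_c','flap','mag_white_c'): print(t,[(np.round(x['location']),round(x['score'],2)) for x in finder.boxes_of('wrist',t)[:2]])
E
```

```text
clock: 2.63
ee_pos: [523.9, -1.4, 247.8]
ee_rot: [180.0, -0.0, 84.5]
contact_force: [1.3, 0.7, 0.2]
width: 0.515
gripper_force: 0.0
clock: 3.13
ee_pos: [605.7, -175.8, 247.6]
ee_rot: [179.8, 0.2, 84.2]
contact_force: [0.6, -0.0, 0.8]
width: 0.517
gripper_force: 0.0
[ 605.65674431 -175.79736265  247.55081969]
cam at [612.32741565 -98.71818638 383.72249019]
mag_red_c [(array([611., -83., 109.]), 0.83), (array([ 311., -238.,   29.]), 0.65)]
flap []
mag_white_c [(array([507., -89., 110.]), 0.73)]
```

View pics/w1.png

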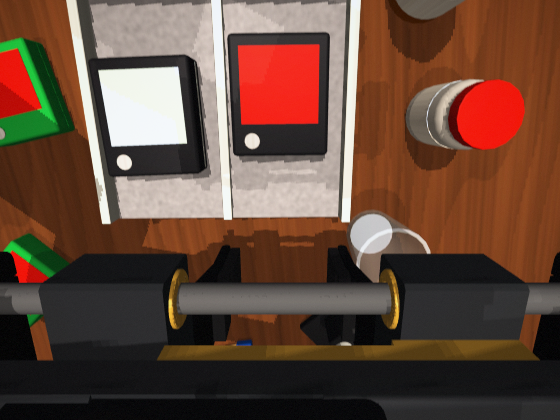

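The wrist picture shows the red magazine with top corners at about (229,35), (328,33), (327,155) and (230,153), square in its lane. The rib is at (222,110) and the right fence at (347,110). Next I get its world coordinates.

Run:
```python
from h import *
d=np.load('w1.npy')
uv=np.array([(234,40),(323,38),(322,150),(235,148),(219,50),(226,200),(350,50),(344,200),(222,214),(338,214),(96,60),(185,165)])
P=world('wrist',d,uv[:,0],uv[:,1]); 
o=np.array([573.9,11.8]);a=np.radians(5.4);x=np.array([np.sin(a),np.cos(a)]);y=np.array([-np.cos(a),np.sin(a)])
for p,q in zip(uv,P): print(p,q.round(1),'chute',round((q[:2]-o)@x,1),round((q[:2]-o)@y,1))
```

```text
[234  40] [579.3 -37.4 110.9] chute -48.4 -10.0
[323  38] [644.3 -42.  109.4] chute -47.0 -75.2
[322 150] [ 638.3 -123.1  109.2] chute -128.2 -76.8
[235 148] [ 569.4 -114.8  110. ] chute -126.4 -7.4
[219  50] [563.6 -38.5  87.5] chute -51.0 5.5
[226 200] [ 551.7 -161.4   87.4] chute -174.5 5.8
[350  50] [666.1 -50.1  97.2] chute -53.0 -97.6
[344 200] [ 655.9 -169.3   96.1] chute -172.5 -98.7
[222 214] [ 544.3 -176.4   78.5] chute -190.1 11.8
[338 214] [ 652.3 -186.6   79. ] chute -190.1 -96.7
[96 60] [474.5 -40.5 109.2] chute -61.4 94.0
[185 165] [ 527.2 -124.4  109.6] chute -140.0 33.6
```

```bash
python3 -m crank '[{"hand":45,"tx":4,"ty":38,"tz":0,"yaw":0},{"hand":45,"tx":7,"ty":75,"tz":0,"yaw":0},{"hand":45,"tx":7,"ty":75,"tz":0,"yaw":0},{"hand":45,"tx":7,"ty":75,"tz":0,"yaw":0}]'
python3 - <<'E'
from h import *
im,d=imaging.read_camera('wrist'); save('w2.png',im); np.save('w2.npy',d)
V,U=np.mgrid[0:420,0:560]; W=world('wrist',d,U.ravel(),V.ravel()).reshape(420,560,3)
o=np.array([573.9,11.8]);a=np.radians(5.4);x=np.array([np.sin(a),np.cos(a)]);y=np.array([-np.cos(a),np.sin(a)])
s=(W[...,:2]-o)@x;t=(W[...,:2]-o)@y
m=(im[...,0]>100)&(im[...,1]<70)&(im[...,2]<70)&(d>0)&(abs(W[...,2]-153)<8)&(abs(s)<40)
print(m.sum(),np.percentile(W[m][:,2],[5,50,95]))
for lo in range(-110,110,20):
    k=m&(t>lo)&(t<lo+20)
    if k.sum()>20: print(lo,k.sum(),np.percentile(s[k],[2,50,98]).round(1),V[k].min(),V[k].max())
E
```

```text
clock: 3.67
ee_pos: [609.5, -90.7, 247.8]
ee_rot: [-180.0, -0.0, 84.8]
contact_force: [0.7, -0.9, 0.1]
width: 0.515
gripper_force: 0.0
5972 [150.62104007 152.21435349 153.39881426]
-110 616 [-2.4  2.9 11.8] 13 79
-90 500 [-2.4  2.   6.4] 63 78
-70 505 [-2.4  2.2  6.4] 63 78
-50 496 [-2.3  1.8  6.4] 63 78
-30 527 [-2.2  2.2  6.9] 62 78
-10 532 [-2.2  2.2  6.9] 62 78
10 532 [-2.1  2.2  6.9] 62 78
30 506 [-2.   2.3  6.9] 62 78
50 509 [-2.   2.6  7. ] 61 77
70 539 [-2.   2.7  7.4] 61 77
90 618 [-1.9  3.7 25.5] 5 77
```

View pics/w2.png

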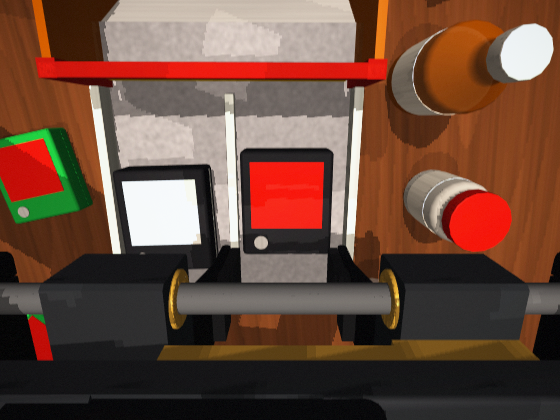

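The header bar's front face sits at s ≈ -2 mm (image rows 62–78), and the lane and magazine are aligned with the tool. I'll back off, then go down behind the magazine to tips 13 mm above the deck, which puts the gripper body about 10 mm over the header.

```bash
python3 -m crank '[{"hand":45,"tx":-4,"ty":-40,"tz":0,"yaw":0},{"hand":45,"tx":-9,"ty":-80,"tz":0,"yaw":0},{"hand":45,"tx":-10,"ty":-82,"tz":-35,"yaw":0},{"hand":45,"tx":-10,"ty":-82,"tz":-70,"yaw":0},{"hand":45,"tx":-10,"ty":-82,"tz":-105,"yaw":0},{"hand":45,"tx":-10,"ty":-82,"tz":-125,"yaw":0},{"hand":45,"tx":-10,"ty":-82,"tz":-130,"yaw":0},{"hand":45,"tx":-10,"ty":-82,"tz":-130,"yaw":0}]' && python3 -m crank '[{"hand":45,"tx":1,"ty":10,"tz":0,"yaw":0},{"hand":45,"tx":2,"ty":20,"tz":0,"yaw":0},{"hand":45,"tx":2,"ty":20,"tz":0,"yaw":0}]'
python3 - <<'E'
from h import *
im,d=imaging.read_camera('wrist'); im2,_=imaging.read_camera('scene')
save('w3.png',np.vstack([im[:300],cv2.resize(im2[150:330,180:460],(560,300))[:,:]]))
E
```

```text
clock: 4.38
ee_pos: [599.0, -176.5, 115.9]
ee_rot: [-179.8, -0.1, 84.4]
contact_force: [0.1, 0.7, 0.2]
width: 0.515
gripper_force: 0.0
clock: 4.63
ee_pos: [603.2, -154.3, 119.5]
ee_rot: [179.9, -0.0, 84.6]
contact_force: [0.6, -0.1, 0.5]
width: 0.517
gripper_force: 0.0
```

View pics/w3.png

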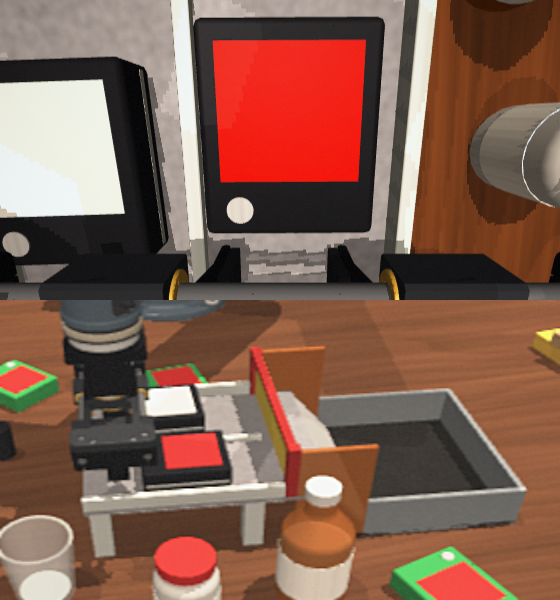

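The wrist view (top half) shows both fingers at (228,262) and (340,262), about 20 mm behind the magazine's rear edge at row 233 and centred on it. The scene view (bottom half) shows the hand clear of the bystanders. Now the brisk push, stopping short of the header.

```bash
python3 -m crank '[{"hand":45,"tx":1.5,"ty":16,"tz":0,"yaw":0},{"hand":45,"tx":3,"ty":32,"tz":0,"yaw":0},{"hand":45,"tx":5.6,"ty":60,"tz":0,"yaw":0},{"hand":45,"tx":9.4,"ty":100,"tz":0,"yaw":0},{"hand":45,"tx":13,"ty":141,"tz":0,"yaw":0},{"hand":45,"tx":13,"ty":141,"tz":0,"yaw":0}]'
python3 - <<'E'
from h import *
im,d=imaging.read_camera('wrist'); im2,_=imaging.read_camera('scene')
save('w4.png',np.vstack([im[:300],cv2.resize(im2[150:330,180:460],(560,300))]))
print(monitor.observe()['ee_pos'],monitor.observe()['contact_force'])
E
```

```text
clock: 5.23
ee_pos: [614.9, -7.8, 118.3]
ee_rot: [-180.0, -0.2, 84.8]
contact_force: [-0.3, 0.2, -0.3]
width: 0.52
gripper_force: 0.0
[615.21694569 -12.80270746 118.00553982] [-0.95319945 -0.56065784 -0.40074673]
```

View pics/w4.png

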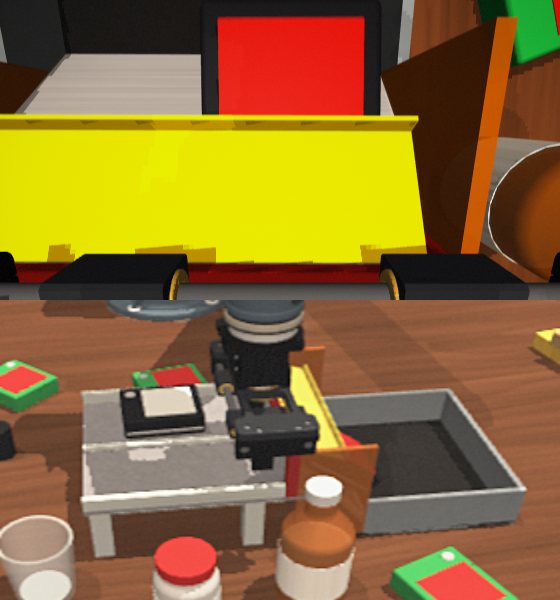

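The magazine is past the mouth: its red tag shows beyond the raised flap at (290,65). I'll draw the fingers back along the lane, then lift clear.

```bash
python3 -m crank '[{"hand":45,"tx":-2,"ty":-20,"tz":0,"yaw":0},{"hand":45,"tx":-5,"ty":-55,"tz":0,"yaw":0},{"hand":45,"tx":-9,"ty":-95,"tz":0,"yaw":0},{"hand":45,"tx":-11,"ty":-120,"tz":20,"yaw":0},{"hand":45,"tx":-13,"ty":-140,"tz":55,"yaw":0},{"hand":45,"tx":-13,"ty":-140,"tz":95,"yaw":0},{"hand":45,"tx":-13,"ty":-140,"tz":130,"yaw":0},{"hand":45,"tx":-13,"ty":-140,"tz":130,"yaw":0}]' && python3 -m crank '[{"hand":45,"tx":0,"ty":0,"tz":0,"yaw":0},{"hand":45,"tx":0,"ty":0,"tz":0,"yaw":0},{"hand":45,"tx":0,"ty":0,"tz":0,"yaw":0},{"hand":45,"tx":0,"ty":0,"tz":0,"yaw":0},{"hand":45,"tx":0,"ty":0,"tz":0,"yaw":0},{"hand":45,"tx":0,"ty":0,"tz":0,"yaw":0},{"hand":45,"tx":0,"ty":0,"tz":0,"yaw":0},{"hand":45,"tx":0,"ty":0,"tz":0,"yaw":0}]'
python3 - <<'E'
from h import *
im2,_=imaging.read_camera('scene');im,d=imaging.read_camera('top'); 
for t in('mag_red_c','mag_white_c'): print(t,[(np.round(x['location']),round(x['score'],2),pix('top',x['location']).round().tolist()) for x in finder.boxes_of('top',t)[:4]])
save('e.png',np.vstack([cv2.resize(im[90:270,120:400],(466,300)),cv2.resize(im2[150:330,180:460],(466,300))]))
E
```

```text
clock: 6.0
ee_pos: [606.0, -159.3, 256.0]
ee_rot: [179.1, 0.3, 84.3]
contact_force: [1.6, -0.5, 0.4]
width: 0.515
gripper_force: 0.0
clock: 6.67
ee_pos: [602.2, -155.2, 247.1]
ee_rot: [-180.0, -0.0, 84.5]
contact_force: [-0.5, -0.2, 0.5]
width: 0.522
gripper_force: 0.0
mag_red_c [(array([ 290., -264.,   32.]), 0.95, [[389.0, 336.0]]), (array([621.,  88.,  85.]), 0.89, [[219.0, 181.0]]), (array([795., 134.,  29.]), 0.68, [[202.0, 114.0]])]
mag_white_c [(array([593., 150.,  20.]), 0.16, [[195.0, 201.0]])]
```

View pics/e.png

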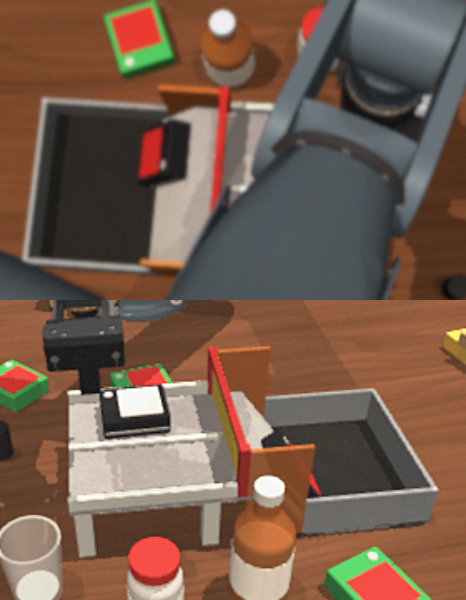

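The flap looks shut and the white magazine is in place, but the red magazine is still on the ramp at (165,152) in the upper half. I'll check whether it is sliding or stuck.

```bash
cat >> h.py <<'E'
o=np.array([573.9,11.8]);_a=np.radians(5.4);xc=np.array([np.sin(_a),np.cos(_a)]);yc=np.array([-np.cos(_a),np.sin(_a)])
def tagpos():
    im,d=imaging.read_camera('top'); V,U=np.mgrid[0:420,0:560]; W=world('top',d,U.ravel(),V.ravel()).reshape(420,560,3)
    s=(W[...,:2]-o)@xc;t=(W[...,:2]-o)@yc
    k=(im[...,0]>120)&(im[...,1]<70)&(im[...,2]<70)&(d>0)&(s>25)&(s<240)&(abs(t)<100)
    if k.sum()<20: return im,k.sum(),None
    Q=np.stack([s[k],t[k],W[k][:,2]],1); n=np.linalg.svd(Q-Q.mean(0),full_matrices=False)[2][2]
    return im,k.sum(),(Q.mean(0).round(1),Q.min(0).round(),Q.max(0).round(),(n*np.sign(n[2])).round(2))
E
python3 - <<'E'
from h import *
for i in range(2): print(tagpos()[1:])
print(monitor.observe()['clock'])
E
python3 -m crank '[{"hand":45,"tx":-2,"ty":-10,"tz":0,"yaw":0},{"hand":45,"tx":-2,"ty":-20,"tz":0,"yaw":0},{"hand":45,"tx":-2,"ty":-20,"tz":0,"yaw":0},{"hand":45,"tx":-2,"ty":-20,"tz":0,"yaw":0},{"hand":45,"tx":-2,"ty":-20,"tz":0,"yaw":0},{"hand":45,"tx":-2,"ty":-20,"tz":0,"yaw":0},{"hand":45,"tx":-2,"ty":-20,"tz":0,"yaw":0},{"hand":45,"tx":-2,"ty":-20,"tz":0,"yaw":0}]'
python3 -c "
from h import *
print(tagpos()[1:])
s=imaging.read_camera('scene')[0]; save('s5.png',cv2.resize(s[200:310,300:450],None,fx=4,fy=4,interpolation=2))"
```

```text
(np.int64(316), (array([102.9, -45.7,  56.3]), array([ 86., -78.,  28.]), array([121., -16.,  83.]), array([ 0.83, -0.  ,  0.56])))
(np.int64(316), (array([103. , -45.8,  56.1]), array([ 86., -78.,  28.]), array([121., -16.,  82.]), array([ 0.83, -0.  ,  0.56])))
6.9667
clock: 7.63
ee_pos: [600.2, -175.1, 247.5]
ee_rot: [-180.0, -0.0, 84.5]
contact_force: [-0.5, -0.0, 0.2]
width: 0.518
gripper_force: 0.0
(np.int64(314), (array([102.8, -45.7,  56.5]), array([ 86., -78.,  27.]), array([121., -15.,  82.]), array([ 0.83, -0.  ,  0.56])))
```

View pics/s5.png

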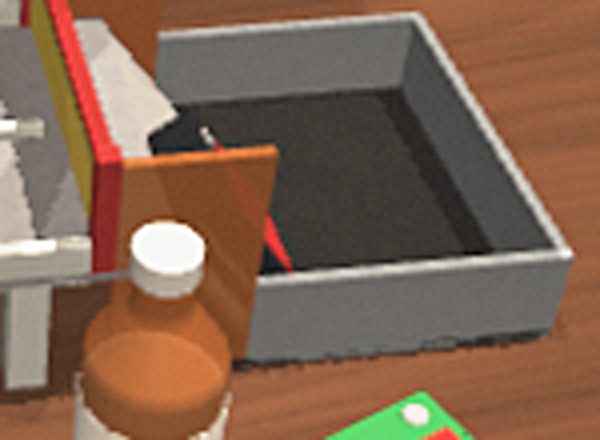

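The magazine has been at rest for over 0.7 s. It leans on the ramp with its foot on the tray floor: the 56° slope matches the ramp, and its centre works out to about x = 87 mm, z = 53 mm, inside the tray limits (more than 80 mm, below 65 mm). The flap hangs shut and the hand is clear.

```bash
python3 -c "
from h import *
imaging.read_camera('scene'); print([np.round(x['location']) for x in finder.boxes_of('scene','mag_white_c')[:1]], [np.round(x['location']) for x in finder.boxes_of('scene','flap')[:1]])
print(job_done())"
```

```text
[array([572.,  15., 104.])] [array([569.,  17., 110.])]
the job is handed in; nothing more can be done
None
```

I handed the job in with the red magazine at rest in the catch tray, leaning on the ramp at about x = 87 mm, z = 53 mm; the flap looked shut and the white magazine unmoved by eye (the last network check on it misfired), and no verdict came back.

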